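# Hold the dispenser bracket against the drilled upstand

## Task

Pick up the white wall bracket of the pod dispenser and hold it clear of the counter against the near face of the black granite upstand, upright and square, its foot shelf down and its two brass screw inserts centred on the two drilled holes, so that a helper on the far side can screw it on. Ease it on (never more than 25 N against the stone), keep pressing with a steady 10 N or so, and finish like that, still gripping and pressing; leave the dispenser, the tumbler and davara and the spatula where they are.

Things in the scene. Friction and masses are not known exactly. Their poses are not given: they have to be found in the camera images.
- bracket: White plastic wall bracket, loose, 0.13 to 0.25 kg, standing upright on its foot shelf. Origin: centre of its footprint, on its underside; x points out of its back (into the stone once mounted), z up. In this frame, mm: back plate x 22 to 28, 130 wide (y), 80 high; rail in the middle of its front; foot shelf x -34 to 22, 110 wide, 6 thick, lip 10 high; gussets at y +-52 up to z 27.
- bracket_grip (a point): Point inside the bracket's solid upright rail, the part to grip: rail 30 mm wide (across the bracket's y), 38 deep (x -16 to 22 in the bracket's frame), top at z 80, free on both sides. The point is on its centre line (x 3, y 0), 62 mm above the bracket's underside. Axes as the bracket's.
- seal_mid (a point): Middle of the bracket's back, level with the outer faces of its two sponge-rubber sealing strips (x 36, y 0, z 40 mm in the bracket's frame), which touch the stone first. A black strip 12 mm wide, 72 high runs down each edge of the back at y +-58 and stands 8 proud of the plate. Springy: both together give 1 mm for every 3 N, up to 6 mm, then they are hard.
- insert_left (a point): Left brass screw insert, on the back face of the bracket's plate (x 28, y 42, z 40 mm in the bracket's frame); on the plate's front a round boss of 16 mm diameter stands 6 out at the same place. Axes as the bracket's.
- insert_right (a point): Right brass screw insert, the same at y -42 mm.
- upstand: Black granite upstand, fixed: a slab 600 mm long (y), 20 thick (x), 110 high, standing on the counter beyond the loose things. Origin: centre of its underside; x points away from the robot's side, square to its faces, z up; the near face is at x = -10 mm. A strip of masking tape on its top edge marks the middle between the holes.
- holes_mid (a point): Point half-way between the two drilled holes, on the upstand's near face, 64 mm above the counter. Axes as the upstand's: x points into the stone.
- hole_left (a point): Centre of the left drilled through-hole (16 mm diameter, white collar round it) where it opens on the upstand's near face: 42 mm to the +y side of the middle, 64 mm above the counter. Axes as the upstand's.
- hole_right (a point): The same for the right hole, 42 mm to the -y side.
- dispenser_center (a point): Bystander: the white pod dispenser itself, a box 76 (x) by 90 (y) by 170 mm high with a round button and an open chute, standing on the counter. The point is its centre, 85 mm up.
- davara_center (a point): Bystander: the steel davara, a dish of 104 mm diameter and 42 mm high on the counter. The point is its centre, 21 mm up.
- tumbler_center (a point): Bystander: the steel tumbler standing in the davara, 72 mm in diameter and 92 mm high, its rim 95 mm over the counter. The point is its centre.
- spatula_center (a point): Bystander: the wooden dosa spatula, 290 mm long and at most 9 mm thick, lying on the counter beyond the upstand. The point is its centre.
Things that resemble listed ones, but are neither listed nor needed, are in the scene too. What is shaped like the bracket but orange is not meant.

How it is judged:
On the way, in this order (a step that is already met when the one before it is completed fails the run):
1. the bracket is lifted clear of the counter (height (world z) of bracket_grip above 0.08 m and contact force between bracket and upstand below 0.1 N), for 0.2 s.
2. the bracket is pressed square on the upstand with 6 to 15 N, its inserts at the holes, carried by the gripper alone (contact force between bracket and upstand between 6 and 15 N and y of insert_left in the frame of hole_left between -0.007 and 0.007 m and z of insert_left in the frame of hole_left between -0.007 and 0.007 m and y of insert_right in the frame of hole_right between -0.007 and 0.007 m and z of insert_right in the frame of hole_right between -0.007 and 0.007 m and angle between the x axis of holes_mid and the x axis of bracket_grip, either way round below 0.06 rad and angle between bracket_grip's own z axis and vertical below 0.08 rad and contact force between the fingers and bracket above 1 N and linear speed of bracket below 0.01 m/s), for 1 s.
At the end, for the whole second after the job is handed in: Ends holding: the gripper alone carries the bracket, clear of the counter, and presses it on the upstand's near face with 6 to 15 N, at rest, upright within 0.08 rad, square to the face within 0.06 rad, each insert within 7 mm of its hole's centre sideways and in height (all of step 2); the arm keeps its last pose, push and grip.
It fails at once if the bracket is shoved against the upstand with more than 25 N (contact force between bracket and upstand above 25 N).
It fails at once if the dispenser is displaced by more than 20 mm (distance of dispenser_center from where it was at the start of the episode above 0.02 m).
It fails at once if the davara is displaced by more than 20 mm (distance of davara_center from where it was at the start of the episode above 0.02 m).
It fails at once if the tumbler is displaced by more than 20 mm (distance of tumbler_center from where it was at the start of the episode above 0.02 m).
It fails at once if the spatula is displaced by more than 20 mm (distance of spatula_center from where it was at the start of the episode above 0.02 m).
It also fails if it takes over 50 s, if anything falls off the work surface, if the arm or the gripper's body presses on something with over 40 N, if the wrist force passes 120 N, or if a joint passes its speed limit or range.

## Robot

A 7-joint arm with a two-finger parallel gripper is mounted at the origin on the work surface. World frame = base frame: x ahead of the robot, y to its left, z up, the work surface at z = 0. Lengths are in m, angles in rad, forces in N, time in s.
With the tool pointing down it reaches from about 0.425 to 0.875 m from the base axis. Payload 4.7 kg.
Tool frame: the origin (TCP) lies on the mounting face of the last link; the fingertips stand 182 mm ahead of it and the grasp point (between the pads) lies 164 mm ahead of it (ctrl.finger_overhang is the distance from the TCP to the fingertips, in m); z points along the fingers, y is the line along which they close (so a half turn about z gives the same grasp; the last joint's range is limited). The gripper opens to 87 mm and grips with 3 to 60 N. Pads are 19 mm wide; open, the fingers measure 117 mm over their backs; the gripper's body (75 mm by 190 mm) begins 51 mm behind the grasp point.
Start: joints at [1.227, 0.321, -0.07, 1.45, 0.023, 1.371, -0.057], TCP at [0.228, -0.609, 0.405] pointing down, gripper open.
Joint ranges: [-2.86, 2.86], [-0.3, 2.09], [-1.38, 1.24], [0.06, 2.45], [-1.56, 4.7], [0.09, 2.05], [-2.69, 2.69]. Speed limits (rad/s): [2.57, 2.57, 3.14, 3.14, 3.14, 3.14, 3.14].

## Interface

Orientations are given as a rotation vector (axis times angle).
In Python, from bench import ctrl gives the robot as it stands.
- The arm moves only by the shell command python3 -m jog 'ROWS' [FORCE]. ROWS is a JSON object of lists of equal length, an entry for each row: "translation": the shift along the tool's x, y, z as a fraction of full scale, a list of three; "yaw": the turn about the tool's z as a fraction of full scale; "jaw": the closure, from 0 (fully open) to 1 (shut). In form: {"translation": [[dx, dy, dz], ...], "yaw": [yaw, ...], "jaw": [jaw, ...]}. A call has 1 to 8 rows; each row is the pose to reach, as a shift and turn from the pose commanded when the call began, along the tool's axes at that moment, turning the shorter way round; what a row does not reach only later rows make up. Full scale, the value 1, is 0.2 m for a shift and 180 degrees for a turn. A row lasts 1/8 s, in which the tool goes at most 62.5 mm and 10.7 degrees, less where a joint would pass 70% of its speed; a pose out of reach is approached as far as the arm can. A call with a number of a shift or a turn outside -1 to 1 is refused whole. A call with a gripper value outside its range is refused whole. The fingers move at their own pace and stop on an object; FORCE is the grip in N (left out, the last holds). Time passes only in rows, so rows that repeat a pose let the fingers close. It gives the time, the measured TCP pose, the force, the opening and the grip force at its end, in the units of the state.
- ctrl.get_state(): the state, without advancing time (a new reading comes with each control period).
- ctrl.get_image(name): name is "side" or "top"; returns a dict with "pixels" (420x560x3 uint8, blue, green, red), "fx", "fy", "cx", "cy" (pixels), "R" (3x3) and "t" (3): a world point X has camera coordinates R X + t. Camera axes: x right, y down, z forward; pixel columns grow to the right and rows downward; lengths in m; the calibration is good to about 2 mm. A picture is of the moment at which its call begins. There is no depth.
- ctrl.close_job(): hands the job in; it is judged then, once.
Trained networks look in a picture, given as the dict that the camera call returned (one of the last four; its "shot" number tells which), for a name from the list of things; names that differ only in an ending like _2 or _b are one class to them, and where a whole thing is asked for, a point or a joint stands for the part that bears it (a point fixed in the world has none). Each returns a list of dicts, best first, with "p" (0 to 1); they miss things now and then, are a little off and sometimes report something else, mostly with a low value. They report only what shows in the picture. A call takes as long as a camera call. They do not tell look-alikes from the thing itself.
- ctrl.silhouettes(label, picture): "region" (420x560 bool, what is visible of it) and "at" ([column, row] in pixels, amid what is visible of it).
The state is a dict: "time": time; "joint_positions": joint angles; "qd": joint speeds; "joint_torque": joint torques, N m; "position": TCP position; "tool_rot": TCP orientation; "ft_force": force on the tool from outside, world axes, zero at the start; "torque": the same for the moment, N m; "grip_width": opening from 0.0 (shut) to 1.0 (fully open); "grip_force": force on a finger pad.
Only numpy, scipy, OpenCV 4.12 (cv2) and the standard library are available. Lean on these libraries where they do the work, as an engineer would, in place of code of your own. Each camera call takes 0.05 s, during which the arm holds its last target. There are 200 camera calls.

## Working session

There is one attempt and no reset: what is moved stays moved. The work goes in short steps, Python scripts to look and compute and a shell command to move; the robot and the scene stay as the last step left them, time stands still between calls to the robot, and variables do not carry over. Pictures are saved under pics/ and viewed, at most 10 in all, crops included, and the job is handed in when it is done.

```bash
ls; mkdir -p pics; cat > h.py <<'E'
import numpy as np, cv2
from bench import ctrl
def ray(p,uv):
    d=p['R'].T@np.array([(uv[0]-p['cx'])/p['fx'],(uv[1]-p['cy'])/p['fy'],1.]); return -p['R'].T@p['t'],d
def atz(p,uv,z):
    o,d=ray(p,uv); return o+d*(z-o[2])/d[2]
def proj(p,X):
    c=np.asarray(X)@np.array(p['R']).T+p['t']; return np.c_[c[:,0]/c[:,2]*p['fx']+p['cx'],c[:,1]/c[:,2]*p['fy']+p['cy']]
def get(n):
    p=ctrl.get_image(n)
    for k in 'Rt': p[k]=np.array(p[k])
    return p
E
python3 - <<'E'
from h import *
s=ctrl.get_state(); print(s)
for n in ('top','side'):
    p=get(n); cv2.imwrite(f'pics/{n}0.png',p['pixels']); print(n,p['fx'],p['cx'],p['cy'],p['R'].round(3).tolist(),(-p['R'].T@p['t']).round(3))
    for l in ('bracket','upstand','dispenser_center','davara_center','spatula_center','hole_left','insert_left','bracket_grip'):
        for r in ctrl.silhouettes(l,p)[:3]:
            print(l,round(r['p'],2),np.round(r['at'],1),r['region'].sum())
E
```

```text
pics
{'time': 0.0, 'joint_positions': array([ 1.22712968,  0.32182131, -0.07012584,  1.45167175,  0.02259059,
        1.37077009, -0.05689491]), 'qd': array([-0.00081151, -0.00099502,  0.00017266, -0.00167236,  0.00053897,
       -0.00024459,  0.00094995]), 'joint_torque': array([-9.00586042e-05, -4.91287458e+01, -4.03918857e-01, -3.12527239e+01,
       -6.37667114e-02,  4.38751420e-02,  1.74004763e-04]), 'position': array([ 0.22754214, -0.60865656,  0.40366422]), 'tool_rot': array([-3.08963317e+00, -5.58771466e-01,  6.40893829e-04]), 'ft_force': array([-0.70716914,  0.10273045, -0.23841938]), 'torque': array([-0.04658785, -0.01144431,  0.02835078]), 'grip_force': 0.0, 'grip_width': 0.9978136763868874}
top 498.95314946903784 285.0508439137664 212.07983214709012 [[-0.015, -1.0, -0.019], [-0.99, 0.017, -0.14], [0.14, 0.017, -0.99]] [ 0.331 -0.005  1.257]
bracket 0.93 [297.7 236.2] 1330
bracket 0.92 [415.5 304.5] 1326
bracket 0.86 [167.1 349.9] 1752
upstand 0.58 [279. 142.] 4737
upstand 0.27 [294.4 234. ] 1329
dispenser_center 0.95 [381.5 243.3] 1866
dispenser_center 0.47 [213.8 254.5] 
[... 356 characters left out ...]
234.9] 1260
bracket_grip 0.66 [202.3 241.4] 797
side 397.44250042189213 279.06690313658333 213.717543359376 [[-0.776, -0.631, -0.002], [-0.378, 0.467, -0.799], [0.505, -0.619, -0.601]] [0.048 0.59  0.65 ]
bracket 0.78 [428.  211.2] 1543
bracket 0.77 [306.3 235.1] 2020
bracket 0.58 [331.7 407.1] 1807
upstand 0.64 [210.8 214.7] 8107
dispenser_center 0.97 [361.5 188.7] 2862
davara_center 0.6 [248.8 313. ] 764
spatula_center 0.59 [202.8 194.4] 321
hole_left 0.63 [207.3 212.6] 8245
insert_left 0.82 [302.1 240.3] 2074
insert_left 0.81 [331.1 410. ] 1812
insert_left 0.76 [429.7 213.1] 1553
bracket_grip 0.92 [329.  407.4] 1790
bracket_grip 0.78 [305.2 235.9] 2058
bracket_grip 0.75 [428.5 213.8] 1549
```

View pics/top0.png

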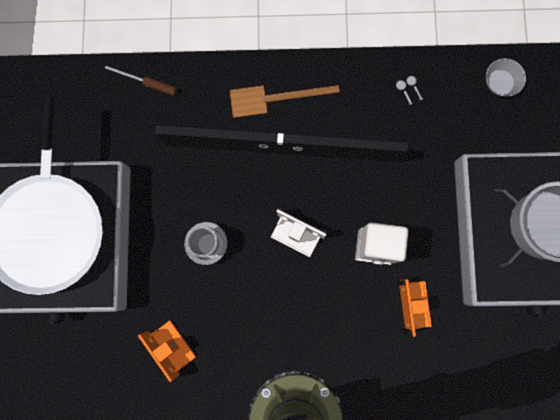

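View pics/side0.png

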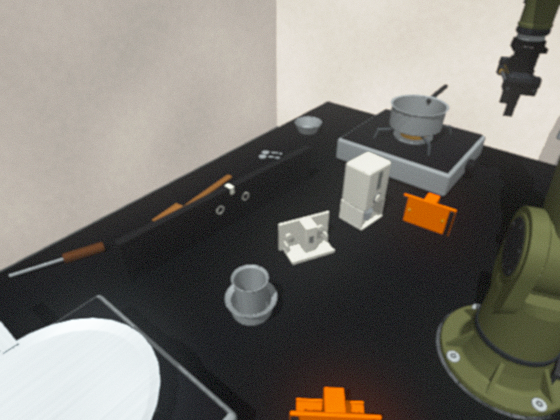

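The white bracket is at top (297,235) and side (305,238), with its plate already facing the upstand and yawed about -25°. The dispenser stands at top (382,243) and the davara with tumbler at (207,243). The tape is at top (280,138), with hole collars at top (263,146) and (297,149), and at side (220,210) and (245,196). Next I'll measure these precisely.

```bash
python3 - <<'E'
from h import *
from scipy.optimize import least_squares, minimize
P={n:get(n) for n in('top','side')}
# collars & tape blobs
seeds={'top':[(263,146),(297,149),(280,138)],'side':[(220,210),(245,196),(230,188)]}
B={}
for n,p in P.items():
    g=p['pixels'].max(2).astype(float); B[n]=[]
    for (u,v) in seeds[n]:
        w=np.zeros_like(g); w[v-7:v+8,u-7:u+8]=1; m=(g-60).clip(0)*w
        if (u,v)!=seeds[n][2]: m[g>200]*=1
        yy,xx=np.mgrid[:420,:560]; B[n].append((np.array([(m*xx).sum(),(m*yy).sum()])/m.sum())); 
    print(n,np.round(B[n],1).tolist())
for i in range(3):
    A=[];b=[]
    for n,p in P.items():
        o,d=ray(p,B[n][i]); d/=np.linalg.norm(d); M=np.eye(3)-np.outer(d,d); A.append(M);b.append(M@o)
    X=np.linalg.lstsq(np.vstack(A),np.hstack(b),rcond=None)[0]; print('tri',i,X.round(4), [np.round(proj(P[n],[X])[0]-B[n][i],1) for n in P])
# bracket fit
def box(x0,x1,y0,y1,z0,z1): return np.array([[x,y,z] for x in(x0,x1) for y in(y0,y1) for z in(z0,z1)])/1000
parts=[box(22,28,-65,65,0,80),box(-16,22,-15,15,0,80),box(-34,22,-55,55,0,6),box(-34,-30,-55,55,0,10)]
for s in(1,-1):
    parts.append(np.array([[x,s*52+e,z] for x,z in((-30,6),(22,6),(22,27)) for e in(-3,3)])/1000)
    parts.append(box(16,22,s*42-8,s*42+8,32,48))
reg={}
for n,at in(('top',(297,235)),('side',(305,238))):
    p=P[n]; g=p['pixels']
    rs=[r for r in ctrl.silhouettes('bracket',p) if np.hypot(*(np.array(r['at'])-at))<20]
    near=cv2.dilate(rs[0]['region'].astype(np.uint8),np.ones((5,5)))
    m=((g.max(2)>70)&(near>0)).astype(np.uint8); reg[n]=m; print(n,m.sum(),rs[0]['region'].sum())
S=4
def render(p,q):
    c,s=np.cos(q[2]),np.sin(q[2]); R=np.array([[c,-s,0],[s,c,0],[0,0,1]])
    im=np.zeros((420,560),np.uint8)
    for b in parts:
        uv=proj(p,b@R.T+[q[0],q[1],q[3] if len(q)>3 else 0])
        cv2.fillConvexPoly(im,cv2.convexHull((uv*16).round().astype(np.int32)),1,shift=4)
    return im
def cost(q,ns=('top','side')): return sum((1-(render(P[n],q)&reg[n]).sum()/(render(P[n],q)|reg[n]).sum()) for n in ns)
x0=atz(P['top'],(297,235),.03)
for ns in (('top','side'),('top',),('side',)):
  best=min((minimize(cost,[x0[0],x0[1],y],args=(ns,),method='Nelder-Mead',options=dict(initial_simplex=np.array([x0[0],x0[1],y])+np.vstack([[0]*3,np.diag([.015,.015,.2])]),xatol=1e-4,fatol=1e-4)) for y in (-.2,-.45,-.7)),key=lambda r:r.fun)
  print(ns,best.x.round(4),best.fun)
  if len(ns)==2: bq=best.x
r4=minimize(cost,[*bq,0],method='Nelder-Mead',options=dict(initial_simplex=np.array([*bq,0])+np.vstack([[0]*4,np.diag([.005,.005,.08,.008])]))); print('with z',r4.x.round(4),r4.fun)
out=[]
for n,(a,b) in (('top',(297,190)),('side',(290,220))):
    g=P[n]['pixels'].copy(); e=render(P[n],bq); cs,_=cv2.findContours(e,0,2); cv2.drawContours(g,cs,-1,(0,0,255),1)
    c=g[b-75:b+75,a-100:a+100]; c=np.clip(c.astype(float)**.6*8,0,255).astype(np.uint8); out.append(cv2.resize(c,None,fx=3.9,fy=3.9,interpolation=2)[:299*2])
cv2.imwrite('pics/fit.png',cv2.resize(np.hstack(out),(800,300)))
E
```

```text
top [[263.4, 145.9], [296.8, 148.2], [279.9, 138.0]]
side [[219.5, 209.7], [245.0, 195.0], [229.3, 186.6]]
tri 0 [0.6655 0.0661 0.0632] [array([-0., -0.]), array([0., 0.])]
tri 1 [ 0.6563 -0.0164  0.0677] [array([0.1, 0.2]), array([-0.2, -0. ])]
tri 2 [0.6705 0.0235 0.1081] [array([0.3, 0.3]), array([-0.4, -0.1])]
top 1385 1349
side 2264 2100
('top', 'side') [ 0.4504 -0.0103 -0.488 ] 0.05004231529702696
('top',) [ 0.4505 -0.0103 -0.4868] 0.011469534050179253
('side',) [ 0.449  -0.0112 -0.4919] 0.026824978012313094
with z [ 4.504e-01 -1.030e-02 -4.881e-01  1.000e-04] 0.049336224276313234
```

View pics/fit.png

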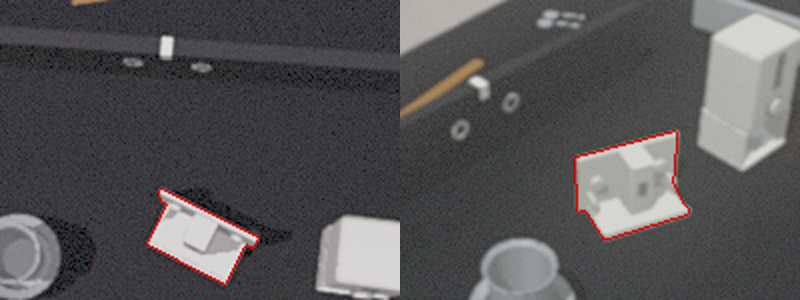

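The model outline (red) matches the bracket in both views, at (0.450,-0.010) with yaw -0.488. I still need the upstand yaw from its long top edge.

```bash
python3 - <<'E'
from h import *
acc=0
for i in range(4):
    p=get('top'); acc=acc+p['pixels'].astype(float).mean(2)
g=cv2.GaussianBlur(acc/4,(9,3),0)
n=[];f=[]
for u in list(range(172,268,3))+list(range(292,396,3)):
    v0=128+(u-156)*22/251.
    vs=np.arange(int(v0)-10,int(v0)+16); d=np.diff(g[vs,u])
    def sub(k):
        a=np.abs(d[max(k-1,0):k+2]); return vs[max(k-1,0)]+.5+(a*np.arange(len(a))).sum()/a.sum()
    n.append((u,sub(d.argmin()))); f.append((u,sub(d.argmax())))
for nm,L in(('near',n),('far',f)):
    L=np.array(L)
    for _ in range(5):
        c=np.polyfit(L[:,0],L[:,1],1); r=np.polyval(c,L[:,0])-L[:,1]; L=L[np.abs(r)<max(2*r.std(),.5)]
    a,b=[atz(p,(u,np.polyval(c,u)),.11) for u in(172,395)]
    d=a-b; ya=np.arctan2(-d[0],d[1]); print(nm,len(L),r.std(),a.round(4),b.round(4),'yaw',ya.round(4),'x at y=.0245',b[0]+(0.0245-b[1])*d[0]/d[1])
uv=[(263.4,145.9),(296.8,148.2)]
a,b=[atz(p,q,.064) for q in uv]; d=a-b; print('holes at z',a,b,np.linalg.norm(d),np.arctan2(-d[0],d[1]),(a+b)/2)
print(atz(p,(279.9,138),.11))
s=get('side'); uv=[(219.5,209.7),(245,195)]
a,b=[atz(s,q,.064) for q in uv]; d=a-b; print('side',a,b,np.linalg.norm(d),np.arctan2(-d[0],d[1]),(a+b)/2)
E
```

```text
near 60 0.14203568768493013 [0.685  0.2813 0.11  ] [ 0.6362 -0.2465  0.11  ] yaw -0.0921 x at y=.0245 0.6612691031717006
far 60 0.1535447038343691 [0.7055 0.2816 0.11  ] [ 0.6566 -0.2474  0.11  ] yaw -0.0923 x at y=.0245 0.6817400090246218
holes at z [0.66516375 0.06612304 0.064     ] [ 0.6577076  -0.01600457  0.064     ] 0.08246537874797528 -0.09053909252473934 [0.66143568 0.02505924 0.064     ]
[0.67077542 0.02404162 0.11      ]
side [0.66471982 0.06692647 0.064     ] [ 0.65976442 -0.02039847  0.064     ] 0.08746542346747414 -0.05668590329270816 [0.66224212 0.023264   0.064     ]
```

```bash
python3 - <<'E'
from h import *
from scipy.optimize import minimize
from scipy.spatial.transform import Rotation as Ro
P={n:get(n) for n in('top','side')}; reg={}
for n in P:
    r=ctrl.silhouettes('dispenser_center',P[n])[0]; near=cv2.dilate(r['region'].astype(np.uint8),np.ones((5,5)))
    reg[n]=((P[n]['pixels'].max(2)>70)&(near>0)).astype(np.uint8)
B=np.array([[x,y,z] for x in(-.038,.038) for y in(-.045,.045) for z in(0,.17)])
def rnd(p,q):
    im=np.zeros((420,560),np.uint8); R=Ro.from_euler('z',q[2]).as_matrix()
    cv2.fillConvexPoly(im,cv2.convexHull((proj(p,B@R.T+[q[0],q[1],0])*16).round().astype(np.int32)),1,shift=4); return im
def cost(q): return sum(1-(rnd(P[n],q)&reg[n]).sum()/(rnd(P[n],q)|reg[n]).sum() for n in P)
x0=atz(P['top'],(381,243),.12)
b=min((minimize(cost,[x0[0],x0[1],y],method='Nelder-Mead',options=dict(initial_simplex=np.array([x0[0],x0[1],y])+np.vstack([[0]*3,np.diag([.015,.015,.2])]))) for y in(-.3,0,.3)),key=lambda r:r.fun)
q=b.x; print('disp',q.round(4),b.fun)
def rect(x,y,yaw,hx,hy): 
    c=np.array([[hx,hy],[-hx,hy],[-hx,-hy],[hx,-hy]]); a=Ro.from_euler('z',yaw).as_matrix()[:2,:2]; return c@a.T+[x,y]
D=rect(*q,.038,.045); print('disp corners',D.round(3).tolist())
def edge(C,n=60): return np.vstack([np.linspace(C[i],C[(i+1)%4],n) for i in range(4)])
def gap(a,b):
    A=edge(a);Bb=edge(b); d=np.linalg.norm(A[:,None]-Bb[None],axis=2).min()
    ins=any(cv2.pointPolygonTest(b.astype(np.float32),tuple(map(float,v)),False)>0 for v in A); return -d if ins else d
bx,by,bw=.4504,-.0103,-.488
for off in(3,-2,-6):
  for tw in (0,.03):
    gx,gy=bx+off/1e3*np.cos(bw),by+off/1e3*np.sin(bw)
    print(off,tw,'grasp',round(gx,4),round(gy,4),'gap body-disp',round(gap(rect(gx,gy,bw+tw,.0375,.095),D),4))
s=ctrl.get_state(); R=Ro.from_rotvec(s['tool_rot']).as_matrix(); print(R.round(4),s['position'])
E
```

```text
disp [ 0.4158 -0.2054 -0.1448] 0.08114613793595316
disp corners [[0.46, -0.166], [0.385, -0.155], [0.372, -0.244], [0.447, -0.255]]
3 0 grasp 0.453 -0.0117 gap body-disp 0.0499
3 0.03 grasp 0.453 -0.0117 gap body-disp 0.0501
-2 0 grasp 0.4486 -0.0094 gap body-disp 0.0516
-2 0.03 grasp 0.4486 -0.0094 gap body-disp 0.0518
-6 0 grasp 0.4451 -0.0075 gap body-disp 0.053
-6 0.03 grasp 0.4451 -0.0075 gap body-disp 0.0531
[[ 9.367e-01  3.502e-01  0.000e+00]
 [ 3.502e-01 -9.367e-01 -1.000e-04]
 [-0.000e+00  1.000e-04 -1.000e+00]] [ 0.22763397 -0.60884143  0.40480099]
```

```bash
python3 -m jog '{"translation":[[0.1,-0.12,0],[0.25,-0.3,0],[0.45,-0.53,0],[0.65,-0.76,0],[0.85,-0.96,0],[0.9,-1,0],[0.9,-1,0]],"yaw":[0,0,0,0,0,0,0],"jaw":[0,0,0,0,0,0,0]}' 20
python3 -m jog '{"translation":[[0.15,-0.17,0],[0.35,-0.4,0],[0.55,-0.63,0],[0.75,-0.86,0],[0.9,-1,0],[0.9,-1,0],[0.9,-1,0]],"yaw":[0.04,0.09,0.14,0.19,0.24,0.269,0.269],"jaw":[0,0,0,0,0,0,0]}'
cat >> h.py <<'E'
from scipy.spatial.transform import Rotation as Ro
def delta(tx,ty,tz,yaw):
    s=ctrl.get_state(); R=Ro.from_rotvec(s['tool_rot']).as_matrix()
    d=R.T@(np.array([tx,ty,tz])-s['position']); w=np.arctan2(R[1,0],R[0,0])
    print('t',s['time'],'pos',s['position'].round(4),'toolyaw',w.round(4),'tilt',R[:,2].round(4)); print('move',(d/.2).round(4),'yaw',round(-(yaw-w)/np.pi,4),'F',s['ft_force'].round(2),'T',s['torque'].round(2),'grip',s['grip_width'],s['grip_force'],'q7',s['joint_positions'].round(2))
E
python3 -c "
from h import *
delta(.4530,-.0117,.30,-.488)"
```

```text
time: 2.42
position: [0.3265, -0.3582, 0.4052]
tool_rot: [3.09, 0.561, -0.0]
ft_force: [0.4, -1.1, -0.4]
grip_width: 1.0
grip_force: 0.0
time: 3.3
position: [0.4248, -0.1099, 0.4048]
tool_rot: [3.048, -0.76, 0.0]
ft_force: [0.5, -0.8, -0.8]
grip_width: 1.0
grip_force: 0.0
t 3.3 pos [ 0.4248 -0.1099  0.4048] toolyaw -0.4886 tilt [ 2.e-04 -0.e+00 -1.e+00]
move [-0.1063 -0.4996  0.5242] yaw -0.0002 F [ 0.46 -0.84 -0.76] T [ 0.03  0.06 -0.01] grip 1.0000526014031133 0.0 q7 [ 0.84 -0.13 -0.59  1.92 -0.07  1.33 -1.79]
```

```bash
python3 -m jog '{"translation":[[-0.03,-0.12,0],[-0.07,-0.32,0],[-0.106,-0.5,0.1],[-0.106,-0.5,0.3],[-0.106,-0.5,0.5],[-0.106,-0.5,0.52],[-0.106,-0.5,0.52],[-0.106,-0.5,0.52]],"yaw":[0,0,0,0,0,0,0,0],"jaw":[0,0,0,0,0,0,0,0]}'
python3 - <<'E'
from h import *
delta(.4530,-.0117,.226,-.488)
o=[]
for n,(a,b) in (('top',(297,235)),('side',(305,220))):
    g=get(n)['pixels'][b-75:b+75,a-100:a+100]; o.append(cv2.resize(g,(400,300)))
cv2.imwrite('pics/above.png',np.hstack(o))
E
```

```text
time: 4.3
position: [0.4537, -0.0103, 0.3024]
tool_rot: [-3.049, 0.759, -0.005]
ft_force: [0.5, -0.9, -0.4]
grip_width: 1.003
grip_force: 0.0
t 4.3 pos [ 0.4537 -0.0103  0.3024] toolyaw -0.488 tilt [ 2.9e-03 -7.0e-04 -1.0e+00]
move [-0.0011  0.008   0.3822] yaw -0.0 F [ 0.48 -0.93 -0.42] T [ 0.03 -0.   -0.02] grip 1.0033719161019254 0.0 q7 [ 0.73  0.01 -0.76  2.02  0.01  1.11 -2.09]
```

View pics/above.png

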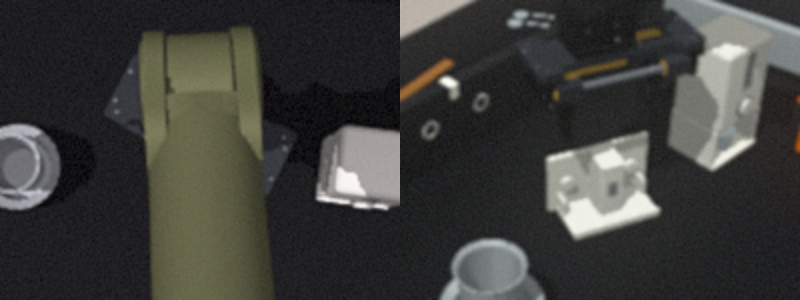

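The gripper hangs over the bracket with its jaw line parallel to the plate, and it clears the dispenser. I'll descend and close.

```bash
python3 -m jog '{"translation":[[0,0.008,0.12],[0,0.008,0.25],[0,0.008,0.35],[0,0.008,0.382],[0,0.008,0.382],[0,0.008,0.382]],"yaw":[0,0,0,0,0,0],"jaw":[0,0,0,0,0,0]}' 30
python3 -c "
from h import *
delta(.4530,-.0117,.226,-.488)"
```

```text
time: 5.15
position: [0.4526, -0.0112, 0.2253]
tool_rot: [3.049, -0.758, 0.003]
ft_force: [-0.7, -0.2, 0.4]
grip_width: 1.0
grip_force: 0.0
t 5.15 pos [ 0.4526 -0.0112  0.2253] toolyaw -0.4873 tilt [ 1.7e-03 -5.0e-04 -1.0e+00]
move [ 0.0027  0.0012 -0.0034] yaw 0.0002 F [-0.72 -0.18  0.44] T [ 0.07  0.02 -0.02] grip 0.9998050242705051 0.0 q7 [ 0.7   0.14 -0.77  2.1   0.12  0.94 -2.19]
```

```bash
python3 -m jog '{"translation":[[0,0,0],[0,0,0],[0,0,0],[0,0,0],[0,0,0],[0,0,0],[0,0,0],[0,0,0]],"yaw":[0,0,0,0,0,0,0,0],"jaw":[0.3,0.5,0.6,0.8,0.9,0.9,0.9,0.9]}' 40
python3 -c "
from h import *
delta(.4530,-.0117,.30,-.488)"
```

```text
time: 6.15
position: [0.4521, -0.0112, 0.2243]
tool_rot: [3.049, -0.758, -0.0]
ft_force: [0.2, -0.0, -0.7]
grip_width: 0.346
grip_force: 40.0
t 6.15 pos [ 0.4521 -0.0112  0.2243] toolyaw -0.4872 tilt [-0.e+00 -1.e-04 -1.e+00]
move [ 5.200e-03 -1.000e-04 -3.784e-01] yaw 0.0002 F [ 0.25 -0.01 -0.71] T [ 0.08  0.   -0.01] grip 0.345897481919252 39.99388391152024 q7 [ 0.7   0.14 -0.77  2.1   0.12  0.94 -2.19]
```

```bash
python3 -m jog '{"translation":[[0,0,-0.05],[0,0,-0.15],[0,0,-0.23],[0,0,-0.23],[0,0,-0.23],[0,0,-0.23]],"yaw":[0,0,0,0,0,0],"jaw":[0.9,0.9,0.9,0.9,0.9,0.9]}'
python3 -c "
from h import *
delta(.6074,.0295,.27,-.092)"
```

```text
time: 6.9
position: [0.4517, -0.0113, 0.2696]
tool_rot: [3.049, -0.758, -0.002]
ft_force: [0.4, 0.4, -1.7]
grip_width: 0.344
grip_force: 40.0
t 6.9 pos [ 0.4517 -0.0113  0.2696] toolyaw -0.4873 tilt [-1.4e-03  3.0e-04 -1.0e+00]
move [ 0.5926 -0.5447 -0.0029] yaw -0.1258 F [ 0.42  0.4  -1.72] T [ 0.08  0.02 -0.03] grip 0.34385118011457694 39.99396742321551 q7 [ 0.73  0.06 -0.77  2.06  0.05  1.04 -2.12]
```

```bash
python3 -m jog '{"translation":[[0.08,-0.07,0],[0.2,-0.19,0],[0.34,-0.32,0],[0.47,-0.44,0],[0.56,-0.52,0],[0.592,-0.545,0],[0.592,-0.545,0],[0.592,-0.545,0]],"yaw":[-0.02,-0.05,-0.08,-0.11,-0.126,-0.126,-0.126,-0.126],"jaw":[0.9,0.9,0.9,0.9,0.9,0.9,0.9,0.9]}'
cat > chk.py <<'E'
from h import *
delta(.6074,.0295,.2483,-.092)
# pose check of held bracket: fit visible plate via renders
from scipy.optimize import minimize
def box(x0,x1,y0,y1,z0,z1): return np.array([[x,y,z] for x in(x0,x1) for y in(y0,y1) for z in(z0,z1)])/1000
p=get('side'); g=p['pixels'].copy()
s=ctrl.get_state(); R=Ro.from_rotvec(s['tool_rot']).as_matrix()@np.diag([1,-1,-1]); o=s['position']+R@np.array([-.0019,0,-.2243])
def pts(L): return proj(p,np.array(L)/1000@R.T+o)
for L in ([[28,-65,0],[28,65,0],[28,65,80],[28,-65,80]],[[-34,-55,0],[-34,55,0],[22,55,0],[22,-55,0]],[[-16,-15,80],[-16,15,80],[22,15,80],[22,-15,80]]):
    cv2.polylines(g,[(pts(L)*16).round().astype(np.int32)],True,(0,0,255),1,cv2.LINE_AA,4)
c=pts([[20,0,40]])[0].astype(int); u,v=np.clip(c,[70,55],[489,364])
import sys
k=cv2.resize(np.hstack([p['pixels'][v-55:v+55,u-70:u+70],g[v-55:v+55,u-70:u+70]]),(800,314),interpolation=2); cv2.imwrite(f'pics/{sys.argv[1]}.png',np.clip(k.astype(float)**.7*5.5,0,255).astype(np.uint8))
E
python3 chk.py pre
```

```text
time: 7.9
position: [0.6069, 0.0293, 0.27]
tool_rot: [3.137, -0.144, -0.002]
ft_force: [0.5, 0.2, -2.3]
grip_width: 0.34
grip_force: 40.0
t 7.9 pos [0.6069 0.0293 0.27  ] toolyaw -0.092 tilt [-1.2e-03 -8.0e-04 -1.0e+00]
move [ 0.0026 -0.0012  0.1087] yaw -0.0 F [ 0.52  0.16 -2.31] T [0.04 0.06 0.01] grip 0.3402999309767135 39.99404397793114 q7 [ 0.54  0.44 -0.79  1.69  0.34  1.15 -2.  ]
```

View pics/pre.png

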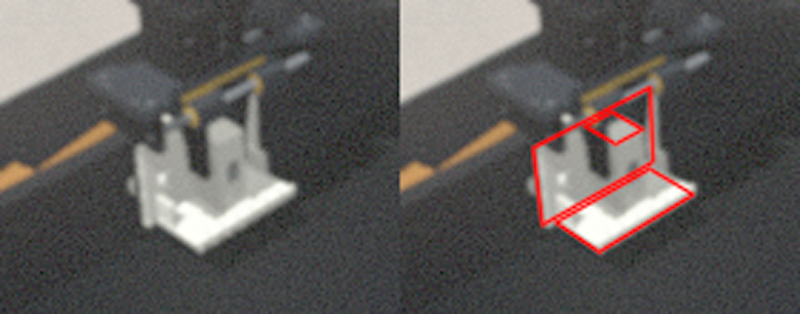

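The predicted outline matches the held bracket: shelf corners at crop (200,250) and (295,190), rail top about (222,130). There is no sign of slip. I'll lower to mounting height, raise the grip to 60 N and close in.

```bash
python3 -m jog '{"translation":[[0,0,0.03],[0,0,0.08],[0,0,0.107],[0.02,0,0.107],[0.05,0,0.107],[0.05,0,0.107],[0.05,0,0.107],[0.05,0,0.107]],"yaw":[0,0,0,0,0,0,0,0],"jaw":[0.9,0.9,0.9,0.9,0.9,0.9,0.9,0.9]}' 60
python3 - <<'E'
from h import *
delta(.6273,.0276,.2483,-.092)
F=[]
for i in range(6): get('side'); s=ctrl.get_state(); F.append(np.r_[s['ft_force'],s['position']])
print(np.mean(F,0).round(4),np.std(F,0).round(3))
E
```

```text
time: 8.95
position: [0.6176, 0.0288, 0.249]
tool_rot: [3.138, -0.143, 0.0]
ft_force: [-0.2, 0.2, -2.6]
grip_width: 0.338
grip_force: 60.0
t 8.95 pos [0.6176 0.0288 0.249 ] toolyaw -0.0913 tilt [ 0.e+00 -1.e-04 -1.e+00]
move [0.0487 0.0015 0.0035] yaw 0.0002 F [-0.24  0.21 -2.57] T [ 0.08  0.01 -0.  ] grip 0.3381269416362804 59.99380356632173 q7 [ 0.52  0.49 -0.77  1.69  0.37  1.12 -2.02]
[ 0.0242  0.1371 -1.7228  0.6176  0.0287  0.249 ] [0.394 0.254 0.392 0.    0.    0.   ]
```

```bash
cat > f.py <<'E'
from h import *
F=[]
for i in range(6): get('side'); s=ctrl.get_state(); F.append(np.r_[s['ft_force'],s['position']])
m=np.mean(F,0); print('F',m[:3].round(2),'pos',m[3:].round(4),'Fn',round(-(m[0]*.9958-m[1]*.0919),2)); delta(.6306,.0273,.2483,-.092)
E
python3 -m jog '{"translation":[[0.01,0,0],[0.02,0,0.002],[0.03,0.001,0.003],[0.035,0.001,0.003],[0.035,0.001,0.003],[0.035,0.001,0.003]],"yaw":[0,0,0,0,0,0],"jaw":[0.9,0.9,0.9,0.9,0.9,0.9]}'; python3 f.py; python3 chk.py near
```

```text
time: 10.0
position: [0.6246, 0.0279, 0.2483]
tool_rot: [3.138, -0.143, -0.0]
ft_force: [-0.5, -0.3, -1.6]
grip_width: 0.339
grip_force: 60.0
F [ 0.1  -0.27 -2.41] pos [0.6246 0.0279 0.2483] Fn -0.13
t 10.3 pos [0.6246 0.0279 0.2484] toolyaw -0.0914 tilt [ 0.e+00 -1.e-04 -1.e+00]
move [0.0301 0.0003 0.0003] yaw 0.0002 F [ 0.29 -0.42 -2.36] T [-0.01  0.02 -0.04] grip 0.33960036561223855 59.99372488819063 q7 [ 0.51  0.5  -0.76  1.67  0.38  1.12 -2.02]
t 10.3 pos [0.6246 0.0279 0.2484] toolyaw -0.0914 tilt [ 0.e+00 -1.e-04 -1.e+00]
move [-0.0864 -0.0001  0.0003] yaw 0.0002 F [ 0.29 -0.42 -2.36] T [-0.01  0.02 -0.04] grip 0.33960036561223855 59.99372488819063 q7 [ 0.51  0.5  -0.76  1.67  0.38  1.12 -2.02]
```

View pics/near.png

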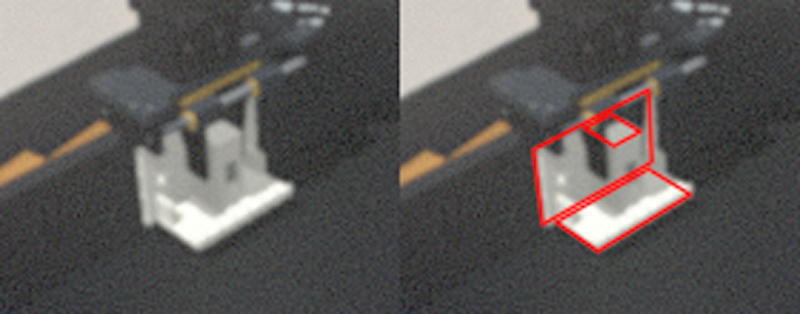

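The bracket is just short of the stone and upright, and the outline still fits (shelf corners at crop (198,250) and (292,187)). Now I'll make contact in small steps.

```bash
python3 -m jog '{"translation":[[0.008,0,0],[0.015,0,0],[0.02,0,0],[0.02,0,0],[0.02,0,0]],"yaw":[0,0,0,0,0],"jaw":[0.9,0.9,0.9,0.9,0.9]}'; python3 f.py
```

```text
time: 10.98
position: [0.6284, 0.0276, 0.2482]
tool_rot: [3.138, -0.143, -0.001]
ft_force: [-2.3, 0.3, -1.1]
grip_width: 0.338
grip_force: 60.0
F [-1.87  0.37 -1.13] pos [0.6284 0.0276 0.2482] Fn 1.89
t 11.275 pos [0.6285 0.0276 0.2482] toolyaw -0.0913 tilt [-5.e-04 -1.e-04 -1.e+00]
move [ 0.0108  0.0004 -0.0004] yaw 0.0002 F [-1.72  0.37 -0.99] T [0.03 0.5  0.04] grip 0.3397510229246668 59.99363316223025 q7 [ 0.51  0.51 -0.76  1.66  0.38  1.13 -2.02]
```

```bash
python3 -m jog '{"translation":[[0.004,0,0],[0.008,0,0],[0.01,0,0],[0.01,0,0],[0.01,0,0]],"yaw":[0,0,0,0,0],"jaw":[0.9,0.9,0.9,0.9,0.9]}'; python3 f.py
```

```text
time: 11.9
position: [0.63, 0.0275, 0.2482]
tool_rot: [3.138, -0.143, -0.004]
ft_force: [-5.7, 0.3, 1.3]
grip_width: 0.34
grip_force: 60.0
F [-6.01  0.25  1.17] pos [0.63   0.0275 0.2482] Fn 6.01
t 12.2 pos [0.63   0.0275 0.2482] toolyaw -0.0913 tilt [-2.3e-03 -3.0e-04 -1.0e+00]
move [ 0.0031  0.0006 -0.0005] yaw 0.0002 F [-5.31 -0.04  1.21] T [0.12 1.2  0.04] grip 0.3377985900082915 59.99429650604725 q7 [ 0.5   0.51 -0.76  1.65  0.38  1.13 -2.02]
```

```bash
python3 -m jog '{"translation":[[0.004,0,0],[0.008,0,0],[0.01,0,0],[0.01,0,0],[0.01,0,0],[0.01,0,0]],"yaw":[0,0,0,0,0,0],"jaw":[0.9,0.9,0.9,0.9,0.9,0.9]}'; python3 f.py; python3 chk.py press
```

```text
time: 12.95
position: [0.6314, 0.0274, 0.2482]
tool_rot: [3.137, -0.143, -0.007]
ft_force: [-8.8, 1.1, 3.8]
grip_width: 0.341
grip_force: 60.0
F [-9.12  0.2   2.86] pos [0.6314 0.0274 0.2482] Fn 9.1
t 13.25 pos [0.6314 0.0275 0.2482] toolyaw -0.0912 tilt [-4.4e-03 -6.0e-04 -1.0e+00]
move [-0.0038  0.0011 -0.0005] yaw 0.0003 F [-9.3   0.35  2.5 ] T [ 0.04  1.77 -0.01] grip 0.3412261322170055 59.994865665212274 q7 [ 0.5   0.52 -0.76  1.65  0.38  1.14 -2.02]
t 13.25 pos [0.6314 0.0275 0.2482] toolyaw -0.0912 tilt [-4.4e-03 -6.0e-04 -1.0e+00]
move [-0.1203  0.0007 -0.    ] yaw 0.0003 F [-9.3   0.35  2.5 ] T [ 0.04  1.77 -0.01] grip 0.3412261322170055 59.994865665212274 q7 [ 0.5   0.52 -0.76  1.65  0.38  1.14 -2.02]
```

View pics/press.png

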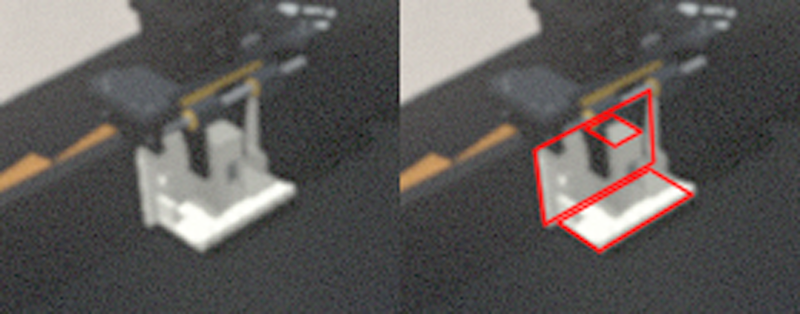

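```bash
cat > fit2.py <<'E'
from h import *
from scipy.optimize import minimize
def box(x0,x1,y0,y1,z0,z1): return np.array([[x,y,z] for x in(x0,x1) for y in(y0,y1) for z in(z0,z1)])/1000
parts=[box(22,28,-65,65,0,80),box(-16,22,-15,15,0,80),box(-34,22,-55,55,0,6),box(-34,-30,-55,55,0,10)]
p=get('side'); acc=p['pixels'].astype(float)
for i in range(5): acc+=get('side')['pixels']
g=(acc/6).max(2)
s=ctrl.get_state(); T=Ro.from_rotvec(s['tool_rot']).as_matrix()@np.diag([1,-1,-1])
o=s['position']+T@np.array([-.0019,0,-.2243])
def rnd(q):
    R=T@Ro.from_euler('zy',[q[3],q[4]]).as_matrix(); G=np.array([.003,0,.062])
    im=np.zeros((420,560),np.uint8)
    for b in parts:
        cv2.fillConvexPoly(im,cv2.convexHull((proj(p,(b-G)@R.T+o+T@(G+q[:3]))*16).round().astype(np.int32)),1,shift=4)
    return im
# ignore area: gripper fingers (y +-60mm about the grip, above z=30 in bracket frame), plus above plate top
ig=np.zeros((420,560),np.uint8)
cv2.fillConvexPoly(ig,cv2.convexHull(proj(p,(box(-20,22,-50,50,32,140))@T.T+o).astype(np.int32)),1)
near=cv2.dilate(rnd(np.zeros(5)),np.ones((13,13)))
for th in (75,95,115):
    m=((g>th)&(near>0)&(ig==0)).astype(np.uint8); 
    def cost(q): r=rnd(q)*(1-ig); return 1-(r&m).sum()/(r|m).sum()+ .02*np.sum((np.array(q)/[.004,.004,.004,.04,.06])**2)*.1
    r=min((minimize(cost,x0,method='Nelder-Mead',options=dict(initial_simplex=np.array(x0)+np.vstack([[0]*5,np.diag([.003,.003,.003,.03,.03])]),maxiter=600)) for x0 in (np.zeros(5),np.array([0,-.003,.002,0,0]))),key=lambda r:r.fun)
    print(th,'0:',round(cost(np.zeros(5)),4),'q',r.x.round(4),round(r.fun,4))
E
python3 fit2.py
```

```text
75 0: 0.0474 q [-0.0002 -0.0002  0.0004  0.0069  0.0135] 0.0235
95 0: 0.0682 q [-0.0001 -0.0016  0.0004  0.0109  0.0051] 0.0389
115 0: 0.1106 q [ 0.0007 -0.0029  0.0012  0.0102 -0.002 ] 0.0596
```

The fit puts the bracket within about 2 mm and 0.015 rad of the plan. I'll hold there and hand in.

```bash
python3 -m jog '{"translation":[[0,0,0],[0,0,0],[0,0,0],[0,0,0],[0,0,0],[0,0,0],[0,0,0],[0,0,0]],"yaw":[0,0,0,0,0,0,0,0],"jaw":[0.9,0.9,0.9,0.9,0.9,0.9,0.9,0.9]}'; python3 f.py; python3 -c "
from bench import ctrl
print(ctrl.close_job())"
```

```text
time: 14.6
position: [0.6314, 0.0274, 0.2481]
tool_rot: [3.137, -0.143, -0.007]
ft_force: [-9.2, -0.1, 2.8]
grip_width: 0.339
grip_force: 60.0
F [-9.25 -0.37  3.35] pos [0.6314 0.0274 0.2482] Fn 9.17
t 14.9 pos [0.6314 0.0275 0.2482] toolyaw -0.0912 tilt [-4.4e-03 -7.0e-04 -1.0e+00]
move [-0.0038  0.0011 -0.0006] yaw 0.0003 F [-9.62  0.42  2.37] T [ 0.01  1.76 -0.01] grip 0.3384909332944822 59.99485680833459 q7 [ 0.5   0.52 -0.76  1.65  0.38  1.14 -2.02]
the job is handed in; nothing more can be done
None
```

I handed the job in with the bracket gripped at 60 N, clear of the counter and pressed upright and square on the upstand at about 9 N, its inserts within roughly 2 mm of the holes by camera fit; the hand-in returned no verdict.

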